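# Tilt a painted bracket to the inspection mark

## Task

Lower the freshly painted yellow bracket, standing on its foot plate, into the cork-lined pocket of the blue inspection stand's tray (either way round, flat on the cork, not dropped) while the tray is down, and let go of it. Then lift the hinged tray by its black bar until the green pointer stands at the middle of the red index, and finish while still holding the tray there by the bar, with the bracket resting in its pocket. Leave the red index where it is set, and do not disturb the black spray can or the tin cup.

Things in the scene. Friction and masses are not known exactly. Their poses are not given: they have to be found in the camera images.
- bracket: Loose yellow-painted cast bracket, about 0.16 kg, standing on its foot plate 54 (x) x 88 (y) x 8 mm. Origin: centre of the underside; z up. From its middle rises a flat upright lug with a rounded top and a steel bush: 12 mm thick (x -6..6, the faces to pinch), 40 mm wide (y -20..20), up to z 46 mm. It looks the same turned by half a turn.
- stand: Blue inspection stand, bolted down. Origin under its middle on the table; x from the tray's hinge toward its bar, z up. Base plate x -98..58, y -130..130 mm, 12 thick. Hinge axis along y through x -75, z 45 mm. On its +y side (y 105..130) stands an aluminium quadrant with the red index, up to 185 mm high.
- tray: Aluminium tray on the stand. Origin on the hinge axis; x from hinge to bar, z up when level. Level = down (its stop). The bar end lifts: it turns about its own -y by 0 to 1.3 rad. About 0.45 kg; needs 2 to 3 N up at the bar with the bracket in it and falls back when let go. Plate x 8..100, y -75..75 mm.
- tray_centre (a point): Centre of the pocket's cork floor, 60 mm from the hinge axis, 4 mm above it (49 mm above the table when down). Axes as the tray's. The pocket is 64 mm (x) by 98 mm (y) inside, with a rim 6 mm high above the cork and 6 mm thick; the bracket's length goes along y.
- handle (a point): Middle of the tray's black round bar, 10 mm diameter, along tray y, 88 mm free between its arms; tray x 160, z 8 mm from the hinge axis (53 mm above the table when down). 55 mm free between the bar and the tray plate. The bar can turn between gripper pads, so the gripper can stay pointing down along the arc. Axes as the tray's.
- pointer (a point): Middle of the green pointer on the tray's +y side, 122 mm from the hinge axis, at tray x 122, y 100, z 0 mm.
- index: Red clamp block (34 x 14 x 20 mm) on the quadrant, clamped at an angle between 0.5 and 0.9 rad above level. Origin on the hinge axis like the tray's; its x axis points from the hinge along the white line at its middle, so the tray is at the mark when the tray's x axis points the same way.
- index_mark (a point): Point on the middle line of the red index, 122 mm from the hinge axis, where the pointer's middle must come.
- black_can: Black spray can, 67 mm diameter, 200 mm high, upright; origin under it. Bystander.
- tin_cup: Tin cup, 76 mm diameter, 61 mm high; origin under it. Bystander.
Things that resemble listed ones, but are neither listed nor needed, are in the scene too. There is more than one size of the bracket; the job needs the larger.

How it is judged:
By the outcome, as a careful person would: the job done as asked, in the order asked, and still so for the second after the job is handed in, while the arm keeps its last pose, push and grip.
It also fails if it takes over 48 s, if anything falls off the work surface, if the arm or the gripper's body presses on something with over 40 N, if the wrist force passes 120 N, or if a joint passes its speed limit or range.

## Robot

A 6-joint arm with a two-finger parallel gripper is mounted at the origin on a cart in front of the work surface, level with it; the furniture and walls round the work are solid. World frame = base frame: x ahead of the robot, y to its left, z up, the work surface at z = 0. Lengths are in m, angles in rad, forces in N, time in s.
With the tool pointing down it reaches from about 0.25 to 0.725 m from the base axis. Payload 4 kg.
Tool frame: the origin (TCP) lies between the finger pads; the fingertips stand 11 mm ahead of it and the grasp point (between the pads) lies 8 mm behind it (bot.tip_extent is the distance from the TCP to the fingertips, in m); z points along the fingers, y is the line along which they close (so a half turn about z gives the same grasp; the last joint's range is limited). The gripper opens to 85 mm and grips with 20 to 120 N. Pads are 22 mm wide; open, the fingers measure 114 mm over their backs; the gripper's body (76 mm by 85 mm) begins 54 mm behind the grasp point. The pads swing forward as they close: fully open they stand 13 mm farther back than shut.
Start: joints at [1.2, 0.241, 0.005, 1.335, 0, 1.571], TCP at [0.181, 0.466, 0.242] pointing down, gripper open.
Joint ranges: [-2.72, 2.72], [-1.05, 1.87], [-1.09, 1.28], [-1.99, 2.15], [-1.42, 1.44], [-3.14, 3.14]. Speed limits (rad/s): [2.79, 2.79, 3.14, 3.14, 3.14, 3.14].

## Interface

Orientations are given as a unit quaternion [x, y, z, w].
In Python, from workcell import bot gives the robot as it stands. The module is installed in compiled form; this text tells all that it offers.
- The arm moves only by the tool drive_tool, never from a script. Its argument "rows" is a list of rows, each an object of numbers: "dx", "dy", "dz": the shift along the tool's x, y, z in units of 50 mm (1.0 is 50 mm); "wx", "wy", "wz": the turn, a rotation vector about the tool's x, y, z in units of 5 degrees (1.0 is 5 degrees); "hand": the finger opening in mm, from 0 to 85.4. A call has 1 to 20 rows; each row is the pose to reach, as a shift and turn from the pose commanded when the call began, along the tool's axes at that moment; what a row does not reach only later rows make up. A row lasts 1/10 s, in which the tool goes at most 50 mm and 8.59 degrees, less where a joint would pass 70% of its speed; a pose out of reach is approached as far as the arm can. A call with a gripper value outside its range is refused whole. The fingers move at their own pace and stop on an object; the grip force is fixed at half the most. Time passes only in rows, so rows that repeat a pose let the fingers close. It gives the time, the measured TCP pose, the force, the opening and the grip force at its end, in the units of the state.
- bot.get_obs(): the state, without advancing time (a new reading comes with each control period).
- bot.camera(name): name is "scene" or "top" or "wrist"; returns the picture (420x560x3 uint8, red, green, blue); there is no depth.
- bot.get_calibration(name): a dict with "vfov" (degrees; the focal length in pixels is half the picture's height over the tangent of half this angle, whatever the lens; pixels are square), "cx", "cy" (the principal point, pixels), "k1" (the pictures are not rectified: a ray, as slopes to the right and down, at radius r is drawn at 1 + k1 r^2 times it, then the intrinsics apply), "origin" and "rotation" of the camera in the world; the wrist camera has in their place "mount" (4x4, takes a point from camera to tool coordinates, whose origin is the TCP and whose axes are the flange's). Camera axes: x right, y up, looking along -z (the intrinsics and any distortion apply to the point x, -y, -z); pixel columns grow to the right and rows downward; lengths in m; the calibration is good to about 2 mm. A picture is of the moment at which its call begins: read the wrist's pose just before it. get_calibration takes no time and is no camera call.
- bot.job_done(): hands the job in; it is judged then, once.
Trained networks look in the newest picture that a camera, given by its name, has taken for a name from the list of things; names that differ only in an ending like _2 or _b are one class to them, and where a whole thing is asked for, a point or a joint stands for the part that bears it (a point fixed in the world has none). Each returns a list of dicts, best first, with "score" (0 to 1); they miss things now and then, are a little off and sometimes report something else, mostly with a low value. They report only what shows in the picture. A call takes as long as a camera call. They do not tell look-alikes from the thing itself.
- bot.look_for(camera, thing): "extent" ([centre column, centre row, width, height] in pixels, round what is visible of it).
- bot.outline_of(camera, thing): "region" (420x560 bool, what is visible of it) and "extent" ([centre column, centre row, width, height] in pixels, round what is visible of it).
The state is a dict: "clock": time; "joint_pos": joint angles; "joint_vel": joint speeds; "tau": joint torques, N m; "eef_pos": TCP position; "tool_rot": TCP orientation; "ft_force": force on the tool from outside, world axes, zero at the start; "ft_torque": the same for the moment, N m; "grip_width": finger opening in m; "grasp_force": force on a finger pad.
Only numpy, scipy, OpenCV 4.12 (cv2) and the standard library are available. Lean on these libraries where they do the work, as an engineer would, in place of code of your own. Each camera call takes 0.05 s, during which the arm holds its last target. There are 200 camera calls.

## Working session

There is one attempt and no reset: what is moved stays moved. The work goes in short steps, Python scripts to look and compute and a tool call to move; the robot and the scene stay as the last step left them, time stands still between calls to the robot, and variables do not carry over. Pictures are saved under pics/ and viewed, at most 10 in all, crops included, and the job is handed in when it is done.

Besides the shell and the picture viewer there is one more tool, called after "Request:" by a JSON object that holds its "method" and its "body", one argument or row to a line. drive_tool: Moves the arm, as the interface text tells. Its arguments: {"type":"object","properties":{"rows":{"type":"array","items":{"type":"object","properties":{"dx":{"type":"number"},"dy":{"type":"number"},"dz":{"type":"number"},"wx":{"type":"number"},"wy":{"type":"number"},"wz":{"type":"number"},"hand":{"type":"number"}}}}},"required":["rows"]}

```bash
mkdir -p pics; cat > h.py <<'E'
import numpy as np, cv2
from workcell import bot
from scipy.spatial.transform import Rotation as R
def campose(name, obs=None):
    c=bot.get_calibration(name)
    if 'mount' in c:
        o=obs or bot.get_obs(); M=np.array(c['mount']); Rt=R.from_quat(o['tool_rot']).as_matrix()
        return c, Rt@M[:3,3]+np.array(o['eef_pos']), Rt@M[:3,:3]
    return c, np.array(c['origin']), np.array(c['rotation'])
def pix2z(cp,uv,z):
    c,o,Rm=cp; f=210/np.tan(np.radians(c['vfov'])/2)
    d=np.array([(uv[0]-c['cx'])/f,(uv[1]-c['cy'])/f]); s=d.copy()
    for _ in range(30): s=d/(1+c['k1']*(s@s))
    r=Rm@np.array([s[0],-s[1],-1]); return o+r*(z-o[2])/r[2]
def proj(cp,P):
    c,o,Rm=cp; f=210/np.tan(np.radians(c['vfov'])/2)
    q=(np.atleast_2d(P)-o)@Rm; s=np.c_[q[:,0],-q[:,1]]/(-q[:,2:]); s=s*(1+c['k1']*(s**2).sum(1,keepdims=True))
    return s*f+[c['cx'],c['cy']]
def save(img,fn): cv2.imwrite('pics/'+fn,img[:,:,::-1])
E
python3 - <<'E'
from h import *
ims=[]
for n in ['top','scene']:
    im=bot.camera(n); save(im,n+'_full.png'); ims.append(im)
    for t in ['bracket','stand','tray','index','handle','pointer','black_can','tin_cup']:
        for r in bot.look_for(n,t)[:4]: print(n,t,round(r['score'],2),np.round(r['extent']))
    c=bot.get_calibration(n);print(n,c['vfov'],c['origin'],np.round(c['rotation'],2).tolist())
print(bot.get_obs())
save(np.vstack(ims)[:, :],'both.png')
E
```

```text
top bracket 0.81 [388. 239.  34.  21.]
top bracket 0.72 [315. 246.  17.  23.]
top stand 0.8 [238. 211.  98.  74.]
top tray 0.76 [244. 207.  56.  68.]
top handle 0.59 [242. 206.  56.  63.]
top pointer 0.66 [238. 207.  64.  67.]
top black_can 0.75 [352. 181.  36.  37.]
top tin_cup 0.8 [167. 251.  30.  27.]
top 49.31441757079998 [0.39251927 0.09601975 1.29941037] [-0.04, 0.06, 0.71, -0.7]
scene bracket 0.64 [364. 334.  53.  47.]
scene bracket 0.56 [285. 277.  31.  22.]
scene bracket 0.26 [268. 198. 117. 117.]
scene bracket 0.16 [270. 206.  92.  43.]
scene tray 0.89 [266. 205.  84.  45.]
scene index 0.66 [257. 163.  15.  15.]
scene index 0.44 [364. 331.  49.  44.]
scene handle 0.97 [269. 205.  88.  43.]
scene pointer 0.7 [272. 206.  94.  45.]
scene black_can 0.6 [385. 227.  44. 109.]
scene tin_cup 0.81 [186. 193.  28.  30.]
scene 46.76401738780213 [ 0.06312604 -0.69433646  0.5299715 ] [0.51, -0.14, -0.25, 0.81]
{'clock': 0.9, 'joint_pos': array([1.20004282e+00, 2.40606224e-01, 5.04486684e-03, 1.33522143e+00,
       1.48673263e-05, 1.57080625e+00]), 'joint_vel': array([-0.00036431,  0.0005472 ,  0.00051049,  0.00084557,  0.00187789,
       -0.00097538]), 'tau': array([-1.96519300e-04, -3.72193694e+01,  2.52694809e+01,  9.33606607e-04,
       -2.36031283e-04, -7.30049578e-06]), 'eef_pos': array([0.1811594 , 0.46604053, 0.24232051]), 'tool_rot': array([ 1.84321722e-01,  9.82865964e-01,  8.02403982e-06, -6.05853256e-06]), 'ft_force': array([ 0.10543795, -0.31900948,  0.00377751]), 'ft_torque': array([-0.03328742,  0.02793229, -0.01214426]), 'grasp_force': 0.0, 'grip_width': 0.08529745835656345}
```

View pics/top_full.png

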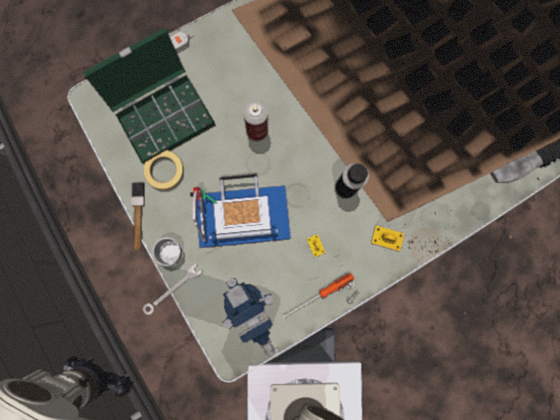

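View pics/scene_full.png

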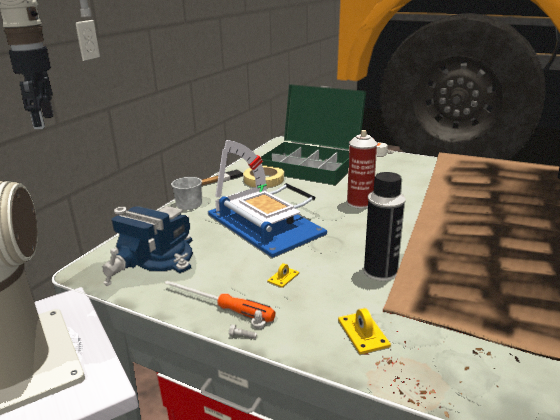

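The scene holds two brackets: one at top (388,239) / scene (364,334), and one at top (315,246) / scene (285,277). The first is clearly bigger. The stand is at top (242,212), with its quadrant to the left (+y) and its bar up the image (+x). I'll confirm with a crop and measure.

```bash
sed -i "s/np.array(c\['rotation'\])$/(R.from_quat(c['rotation']).as_matrix() if len(np.ravel(c['rotation']))==4 else np.array(c['rotation']))/" h.py
python3 - <<'E'
from h import *
im=cv2.imread('pics/top_full.png'); hsv=cv2.cvtColor(im,cv2.COLOR_BGR2HSV)
cp=campose('top')
def rect(mask,z,win):
    m=np.zeros_like(mask); x0,x1,y0,y1=win; m[y0:y1,x0:x1]=mask[y0:y1,x0:x1]
    ys,xs=np.nonzero(m); P=np.array([pix2z(cp,p,z)[:2] for p in zip(xs,ys)],np.float32)
    r=cv2.minAreaRect(P*1000); print(np.round(r[0],1),np.round(r[1],1),round(r[2],1),len(xs)); return r
ye=cv2.inRange(hsv,(20,150,90),(35,255,255)); bl=cv2.inRange(hsv,(100,120,50),(125,255,255))
print('big');rect(ye,.008,(365,410,220,260)); print('small');rect(ye,.008,(300,330,230,262))
print('base');rect(bl,.012,(190,295,180,260))
co=cv2.inRange(hsv,(8,60,120),(22,200,255));print('cork');rect(co,.049,(218,265,195,232))
for n,p,z in [('can',(352,181),.1),('cup',(167,251),.03),('bar',(239,177),.053)]: print(n,pix2z(cp,p,z))
for n in ['top','scene']: print(n, proj(campose(n),[[.4,0,0]]))
s=cv2.imread('pics/scene_full.png')
a=cv2.resize(im[160:265,190:410],(800,382),interpolation=cv2.INTER_CUBIC)
b=cv2.resize(s[130:360,200:400],(187,215)) if 0 else s[255:365,255:415]; b=cv2.resize(b,(314,216),interpolation=cv2.INTER_CUBIC)
d=cv2.resize(s[135:255,205:330],(225,216),interpolation=cv2.INTER_CUBIC)
v=np.zeros((600,800,3),np.uint8); v[:382]=a; v[384:600,:314]=b; v[384:600,320:545]=d; cv2.imwrite('pics/crop1.png',v)
E
```

```text
big
[ 499.8 -243.5] [84.9 52.4] 73.8 523
small
[480.8 -36.2] [55.1 32.8] 21.1 225
base
[565.  171.7] [152.3 256.5] 5.4 2130
cork
[571.1 172.1] [61.9 96.4] 5.4 774
can [ 0.64661284 -0.12891293  0.1       ]
cup [0.46588114 0.37951916 0.03      ]
bar [0.66929144 0.17785327 0.053     ]
top [[303.00505764 274.11934631]]
scene [[236.9880066  281.69390708]]
```

View pics/crop1.png

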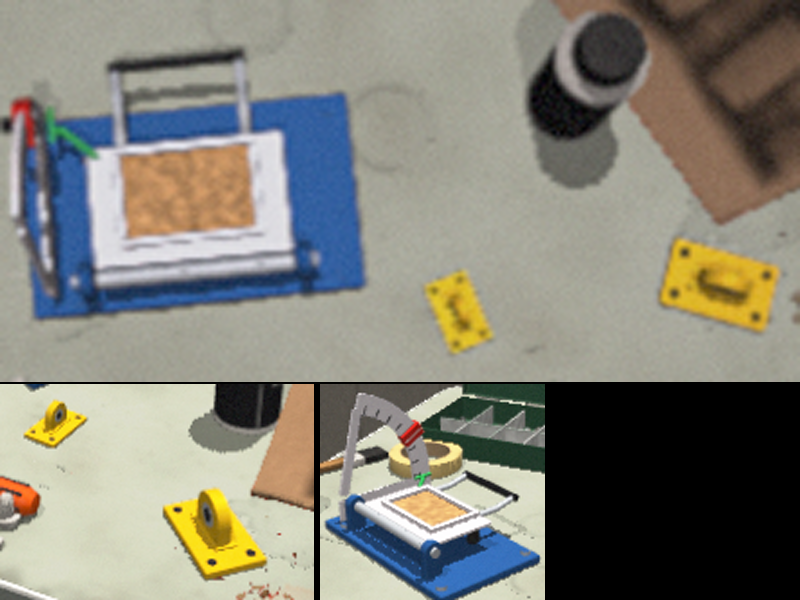

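The crop shows the larger bracket at its right, (720,285). It measures about 85x52 mm against 55x33 mm for the small look-alike, so it is the one meant. The stand pose is consistent: the base rectangle gives tray_centre (0.570, 0.172) at yaw 5.4°, and the cork reads (0.571, 0.172). I'm moving above the bracket.

Request:
{"method": "drive_tool", "body": {
  "rows": [
    {"dx": -11.1, "dy": -10.9, "dz": 0.6, "wz": 17},
    {"dx": -11.1, "dy": -10.9, "dz": 0.6, "wz": 17},
    {"dx": -11.1, "dy": -10.9, "dz": 0.6, "wz": 17},
    {"dx": -11.1, "dy": -10.9, "dz": 0.6, "wz": 17},
    {"dx": -11.1, "dy": -10.9, "dz": 0.6, "wz": 17},
    {"dx": -11.1, "dy": -10.9, "dz": 0.6, "wz": 17},
    {"dx": -11.1, "dy": -10.9, "dz": 0.6, "wz": 17},
    {"dx": -11.1, "dy": -10.9, "dz": 0.6, "wz": 17},
    {"dx": -11.1, "dy": -10.9, "dz": 0.6, "wz": 17},
    {"dx": -11.1, "dy": -10.9, "dz": 0.6, "wz": 17},
    {"dx": -11.1, "dy": -10.9, "dz": 0.6, "wz": 17},
    {"dx": -11.1, "dy": -10.9, "dz": 0.6, "wz": 17},
    {"dx": -11.1, "dy": -10.9, "dz": 0.6, "wz": 17},
    {"dx": -11.1, "dy": -10.9, "dz": 0.6, "wz": 17},
    {"dx": -11.1, "dy": -10.9, "dz": 0.6, "wz": 17},
    {"dx": -11.1, "dy": -10.9, "dz": 0.6, "wz": 17},
    {"dx": -11.1, "dy": -10.9, "dz": 0.6, "wz": 17},
    {"dx": -11.1, "dy": -10.9, "dz": 0.6, "wz": 17},
    {"dx": -11.1, "dy": -10.9, "dz": 0.6, "wz": 17}
  ]
}}

```text
invalid input at $.rows[0]: expected keys dx, dy, dz, wx, wy, wz, hand
```

```bash
python3 - <<'E'
from h import *
o=bot.get_obs(); cp=campose('wrist',o); im=bot.camera('wrist'); save(im,'w1.png')
print(o['eef_pos'],R.from_quat(o['tool_rot']).as_matrix().round(3).tolist(),cp[1])
hsv=cv2.cvtColor(im,cv2.COLOR_RGB2HSV); ye=cv2.inRange(hsv,(20,150,60),(35,255,255))
n,l,st,c=cv2.connectedComponentsWithStats(ye); print(st[np.argsort(-st[:,4])[:4]])
i=1+np.argmax(st[1:,4]); ys,xs=np.nonzero(l==i)
P=np.array([pix2z(cp,p,.008)[:2] for p in zip(xs,ys)],np.float32)*1000
print(cv2.minAreaRect(P))
for r in bot.outline_of('wrist','bracket'): print(r['score'],r['extent'])
E
```

```text
[0.1811594  0.46604053 0.24232051] [[-0.932, 0.362, -0.0], [0.362, 0.932, 0.0], [0.0, 0.0, -1.0]] [0.11873617 0.49012598 0.37305204]
[[     0      0    560    420 235200]]Traceback (most recent call last):
  File "<stdin>", line 6, in <module>
    return _wrapfunc(a, 'argmax', axis=axis, out=out, **kwds)
    return bound(*args, **kwds)
ValueError: attempt to get argmax of an empty sequence
```

View pics/w1.png

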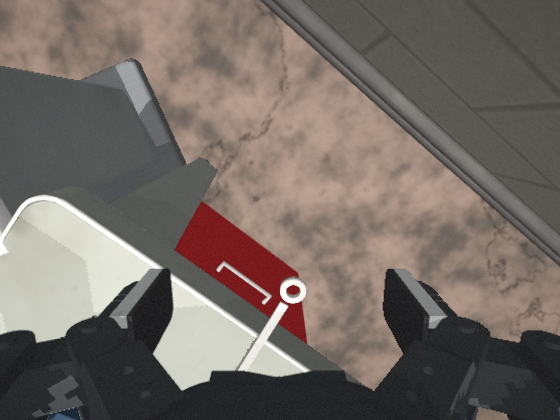

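The move was refused because every row needs all its keys. The wrist picture only shows the table edge from the start pose. I'm sending the move again with full rows.

Request:
{"method": "drive_tool", "body": {
  "rows": [
    {"dx": -11.1, "dy": -10.9, "dz": 0.6, "wx": 0, "wy": 0, "wz": 17, "hand": 85},
    {"dx": -11.1, "dy": -10.9, "dz": 0.6, "wx": 0, "wy": 0, "wz": 17, "hand": 85},
    {"dx": -11.1, "dy": -10.9, "dz": 0.6, "wx": 0, "wy": 0, "wz": 17, "hand": 85},
    {"dx": -11.1, "dy": -10.9, "dz": 0.6, "wx": 0, "wy": 0, "wz": 17, "hand": 85},
    {"dx": -11.1, "dy": -10.9, "dz": 0.6, "wx": 0, "wy": 0, "wz": 17, "hand": 85},
    {"dx": -11.1, "dy": -10.9, "dz": 0.6, "wx": 0, "wy": 0, "wz": 17, "hand": 85},
    {"dx": -11.1, "dy": -10.9, "dz": 0.6, "wx": 0, "wy": 0, "wz": 17, "hand": 85},
    {"dx": -11.1, "dy": -10.9, "dz": 0.6, "wx": 0, "wy": 0, "wz": 17, "hand": 85},
    {"dx": -11.1, "dy": -10.9, "dz": 0.6, "wx": 0, "wy": 0, "wz": 17, "hand": 85},
    {"dx": -11.1, "dy": -10.9, "dz": 0.6, "wx": 0, "wy": 0, "wz": 17, "hand": 85},
    {"dx": -11.1, "dy": -10.9, "dz": 0.6, "wx": 0, "wy": 0, "wz": 17, "hand": 85},
    {"dx": -11.1, "dy": -10.9, "dz": 0.6, "wx": 0, "wy": 0, "wz": 17, "hand": 85},
    {"dx": -11.1, "dy": -10.9, "dz": 0.6, "wx": 0, "wy": 0, "wz": 17, "hand": 85},
    {"dx": -11.1, "dy": -10.9, "dz": 0.6, "wx": 0, "wy": 0, "wz": 17, "hand": 85},
    {"dx": -11.1, "dy": -10.9, "dz": 0.6, "wx": 0, "wy": 0, "wz": 17, "hand": 85},
    {"dx": -11.1, "dy": -10.9, "dz": 0.6, "wx": 0, "wy": 0, "wz": 17, "hand": 85},
    {"dx": -11.1, "dy": -10.9, "dz": 0.6, "wx": 0, "wy": 0, "wz": 17, "hand": 85},
    {"dx": -11.1, "dy": -10.9, "dz": 0.6, "wx": 0, "wy": 0, "wz": 17, "hand": 85},
    {"dx": -11.1, "dy": -10.9, "dz": 0.6, "wx": 0, "wy": 0, "wz": 17, "hand": 85},
    {"dx": -11.1, "dy": -10.9, "dz": 0.6, "wx": 0, "wy": 0, "wz": 17, "hand": 85}
  ]
}}

```text
clock: 2.95
eef_pos: [0.5007, -0.2418, 0.2127]
tool_rot: [0.799, 0.601, 0.0, -0.0]
ft_force: [0.2, 0.2, -0.4]
grip_width: 0.0851
grasp_force: 0.0
```

```bash
cat > br.py <<'E'
from h import *
import sys
o=bot.get_obs(); cp=campose('wrist',o); im=bot.camera('wrist'); save(im,sys.argv[1])
print(o['clock'],o['eef_pos'],R.from_quat(o['tool_rot']).as_matrix().round(3).tolist(),cp[1])
hsv=cv2.cvtColor(im,cv2.COLOR_RGB2HSV); ye=cv2.inRange(hsv,(20,150,60),(35,255,255))
n,l,st,c=cv2.connectedComponentsWithStats(ye); print(st[np.argsort(-st[:,4])[:4]])
i=1+np.argmax(st[1:,4]); ys,xs=np.nonzero(l==i)
P=np.array([pix2z(cp,p,.008)[:2] for p in zip(xs,ys)],np.float32)*1000
print(cv2.minAreaRect(P))
E
python3 br.py w2.png
```

```text
2.95 [ 0.50068428 -0.24180346  0.21265964] [[0.278, 0.961, 0.0], [0.961, -0.278, 0.0], [0.0, -0.0, -1.0]] [ 0.51936858 -0.17764688  0.34339988]
[[     0      0    560    420 232494]
 [   250    146     55     89   2588]
 [   250    168      1     26     26]
 [   171      0      9      4     23]]
((499.2275695800781, -244.12896728515625), (87.0196762084961, 52.601097106933594), 73.55418395996094)
```

View pics/w2.png

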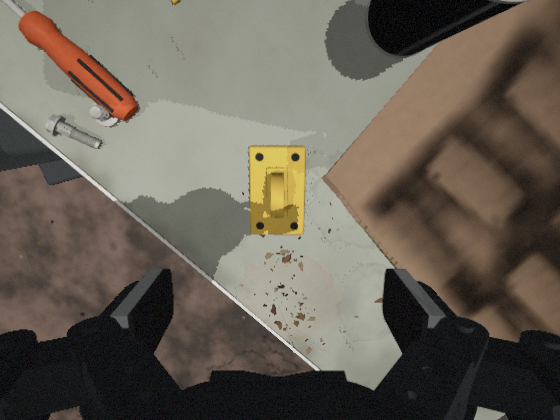

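The wrist view shows the large bracket at (277,190), long axis vertical in the image and the lug between the fingers. It measures (0.499, -0.244) at yaw -16.4°, which agrees with the first measurement. I'm descending and gripping the lug.

Request:
{"method": "drive_tool", "body": {
  "rows": [
    {"dx": -0.05, "dy": -0.02, "dz": 0.6, "wx": 0, "wy": 0, "wz": 0.06, "hand": 42},
    {"dx": -0.05, "dy": -0.02, "dz": 1.2, "wx": 0, "wy": 0, "wz": 0.06, "hand": 42},
    {"dx": -0.05, "dy": -0.02, "dz": 1.8, "wx": 0, "wy": 0, "wz": 0.06, "hand": 42},
    {"dx": -0.05, "dy": -0.02, "dz": 2.4, "wx": 0, "wy": 0, "wz": 0.06, "hand": 42},
    {"dx": -0.05, "dy": -0.02, "dz": 2.8, "wx": 0, "wy": 0, "wz": 0.06, "hand": 42},
    {"dx": -0.05, "dy": -0.02, "dz": 3.2, "wx": 0, "wy": 0, "wz": 0.06, "hand": 42},
    {"dx": -0.05, "dy": -0.02, "dz": 3.5, "wx": 0, "wy": 0, "wz": 0.06, "hand": 42},
    {"dx": -0.05, "dy": -0.02, "dz": 3.65, "wx": 0, "wy": 0, "wz": 0.06, "hand": 42},
    {"dx": -0.05, "dy": -0.02, "dz": 3.75, "wx": 0, "wy": 0, "wz": 0.06, "hand": 42},
    {"dx": -0.05, "dy": -0.02, "dz": 3.75, "wx": 0, "wy": 0, "wz": 0.06, "hand": 42},
    {"dx": -0.05, "dy": -0.02, "dz": 3.75, "wx": 0, "wy": 0, "wz": 0.06, "hand": 25},
    {"dx": -0.05, "dy": -0.02, "dz": 3.75, "wx": 0, "wy": 0, "wz": 0.06, "hand": 18},
    {"dx": -0.05, "dy": -0.02, "dz": 3.75, "wx": 0, "wy": 0, "wz": 0.06, "hand": 14},
    {"dx": -0.05, "dy": -0.02, "dz": 3.75, "wx": 0, "wy": 0, "wz": 0.06, "hand": 5},
    {"dx": -0.05, "dy": -0.02, "dz": 3.75, "wx": 0, "wy": 0, "wz": 0.06, "hand": 0},
    {"dx": -0.05, "dy": -0.02, "dz": 3.75, "wx": 0, "wy": 0, "wz": 0.06, "hand": 0},
    {"dx": -0.05, "dy": -0.02, "dz": 3.75, "wx": 0, "wy": 0, "wz": 0.06, "hand": 0}
  ]
}}

```text
clock: 4.7
eef_pos: [0.4998, -0.2455, 0.0256]
tool_rot: [0.802, 0.598, 0.0, 0.001]
ft_force: [-0.7, -0.3, 5.3]
grip_width: 0.0114
grasp_force: 60.0
```

Gripped at 11.4 mm, which matches the 12 mm lug. I'm lifting, arcing away from the can, and stopping short of the tray for a wrist look.

Request:
{"method": "drive_tool", "body": {
  "rows": [
    {"dx": 0, "dy": 0, "dz": -0.1, "wx": 0, "wy": 0, "wz": 0, "hand": 0},
    {"dx": 0, "dy": 0, "dz": -0.4, "wx": 0, "wy": 0, "wz": 0, "hand": 0},
    {"dx": 0, "dy": 0, "dz": -0.9, "wx": 0, "wy": 0, "wz": 0, "hand": 0},
    {"dx": 0, "dy": 0, "dz": -1.4, "wx": 0, "wy": 0, "wz": 0, "hand": 0},
    {"dx": 0.2, "dy": -0.2, "dz": -2.0, "wx": 0, "wy": 0, "wz": 0, "hand": 0},
    {"dx": 0.6, "dy": -0.6, "dz": -2.5, "wx": 0, "wy": 0, "wz": -0.3, "hand": 0},
    {"dx": 1.1, "dy": -1.0, "dz": -2.8, "wx": 0, "wy": 0, "wz": -0.8, "hand": 0},
    {"dx": 1.6, "dy": -1.4, "dz": -2.8, "wx": 0, "wy": 0, "wz": -1.4, "hand": 0},
    {"dx": 2.2, "dy": -1.6, "dz": -2.8, "wx": 0, "wy": 0, "wz": -2.0, "hand": 0},
    {"dx": 2.9, "dy": -1.6, "dz": -2.8, "wx": 0, "wy": 0, "wz": -2.6, "hand": 0},
    {"dx": 3.7, "dy": -1.4, "dz": -2.8, "wx": 0, "wy": 0, "wz": -3.2, "hand": 0},
    {"dx": 4.5, "dy": -1.1, "dz": -2.8, "wx": 0, "wy": 0, "wz": -3.8, "hand": 0},
    {"dx": 5.2, "dy": -0.9, "dz": -2.8, "wx": 0, "wy": 0, "wz": -4.2, "hand": 0},
    {"dx": 5.8, "dy": -0.7, "dz": -2.8, "wx": 0, "wy": 0, "wz": -4.4, "hand": 0},
    {"dx": 6.2, "dy": -0.6, "dz": -2.8, "wx": 0, "wy": 0, "wz": -4.4, "hand": 0},
    {"dx": 6.2, "dy": -0.6, "dz": -2.8, "wx": 0, "wy": 0, "wz": -4.4, "hand": 0},
    {"dx": 6.2, "dy": -0.6, "dz": -2.8, "wx": 0, "wy": 0, "wz": -4.4, "hand": 0}
  ]
}}

```text
clock: 6.4
eef_pos: [0.5581, 0.0607, 0.164]
tool_rot: [0.672, 0.74, -0.001, -0.001]
ft_force: [0.1, 0.4, -1.4]
grip_width: 0.0112
grasp_force: 59.5
```

```bash
python3 - <<'E'
from h import *
o=bot.get_obs(); cp=campose('wrist',o); im=bot.camera('wrist')
print(o['clock'],o['eef_pos'],R.from_quat(o['tool_rot']).as_matrix().round(4).tolist(),o['grip_width'])
hsv=cv2.cvtColor(im,cv2.COLOR_RGB2HSV); co=cv2.inRange(hsv,(8,60,120),(19,200,255))
n,l,st,c=cv2.connectedComponentsWithStats(co); print(st[np.argsort(-st[:,4])[:4]])
i=1+np.argmax(st[1:,4]); ys,xs=np.nonzero(l==i)
P=np.array([pix2z(cp,p,.049)[:2] for p in zip(xs,ys)],np.float32)*1000
print(cv2.minAreaRect(P))
a=np.radians(5.4);ex=np.array([np.cos(a),np.sin(a)]);ey=np.array([-ex[1],ex[0]]);c0=np.array([.570,.172])
pts=[np.r_[c0+ex*i*.032+ey*j*.049,.049] for i,j in [(-1,-1),(1,-1),(1,1),(-1,1)]]
bar=[np.r_[c0+ex*.1+ey*j*.044,.053] for j in (-1,1)]
im=im.copy(); cv2.polylines(im,[proj(cp,pts).round().astype(int).reshape(-1,1,2)],True,(0,0,255),1); cv2.polylines(im,[proj(cp,bar).round().astype(int).reshape(-1,1,2)],False,(0,255,255),1)
save(im,'w3.png')
E
```

```text
6.4 [0.55811278 0.06070901 0.16398927] [[-0.096, 0.9954, -0.0021], [0.9954, 0.096, -0.0006], [-0.0004, -0.0022, -1.0]] 0.011236629479825448
[[     0      0    560    420 219843]
 [   263      0    104    128  12605]
 [     7    295     65     69   1808]
 [   516    350     44     42    938]]
((570.7684326171875, 160.3710479736328), (63.89111328125, 75.5439453125), 5.244603633880615)
```

View pics/w3.png

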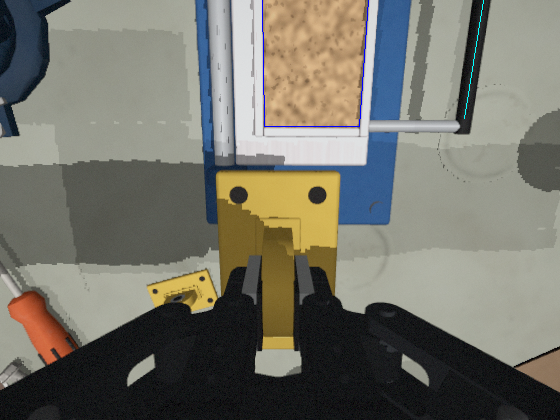

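The picture shows the cork (blue outline, predicted) matching well: its near edge is at row 127, columns 262 to 362. The held bracket has its far edge at row 171, columns 217 to 340. I'm checking the bracket's offset in the grip.

```bash
python3 - <<'E'
from h import *
o=bot.get_obs(); cp=campose('wrist',o); Rt=R.from_quat(o['tool_rot']).as_matrix()
z=o['eef_pos'][2]-.0256+.008
for p in [(217,171.5),(340,171.5),(238,195),(317,195)]: print(p,(((pix2z(cp,p,z)-o['eef_pos'])@Rt)*1000).round(1))
t=np.array([.5699,.1718,.0746]); print(((t-o['eef_pos'])@Rt/.05).round(3))
E
```

```text
(217, 171.5) [ 44.7 -25.6  17.6]
(340, 171.5) [44.7 26.4 17.5]
(238, 195) [ 34.5 -17.   17.6]
(317, 195) [34.5 17.  17.6]
[2.202 0.454 1.79 ]
```

Request:
{"method": "drive_tool", "body": {
  "rows": [
    {"dx": 0.3, "dy": 0.1, "dz": 0, "wx": 0, "wy": 0, "wz": 0, "hand": 0},
    {"dx": 0.8, "dy": 0.2, "dz": 0, "wx": 0, "wy": 0, "wz": 0, "hand": 0},
    {"dx": 1.4, "dy": 0.3, "dz": 0, "wx": 0, "wy": 0, "wz": 0, "hand": 0},
    {"dx": 1.9, "dy": 0.4, "dz": 0.2, "wx": 0, "wy": 0, "wz": 0, "hand": 0},
    {"dx": 2.15, "dy": 0.45, "dz": 0.5, "wx": 0, "wy": 0, "wz": 0, "hand": 0},
    {"dx": 2.19, "dy": 0.45, "dz": 0.9, "wx": 0, "wy": 0, "wz": 0, "hand": 0},
    {"dx": 2.19, "dy": 0.45, "dz": 1.25, "wx": 0, "wy": 0, "wz": 0, "hand": 0},
    {"dx": 2.19, "dy": 0.45, "dz": 1.45, "wx": 0, "wy": 0, "wz": 0, "hand": 0},
    {"dx": 2.19, "dy": 0.45, "dz": 1.5, "wx": 0, "wy": 0, "wz": 0, "hand": 0},
    {"dx": 2.19, "dy": 0.45, "dz": 1.5, "wx": 0, "wy": 0, "wz": 0, "hand": 0},
    {"dx": 2.19, "dy": 0.45, "dz": 1.5, "wx": 0, "wy": 0, "wz": 0, "hand": 0}
  ]
}}

```text
clock: 7.55
eef_pos: [0.5715, 0.1715, 0.0907]
tool_rot: [0.673, 0.74, 0.001, 0.0]
ft_force: [0.9, -0.1, -1.1]
grip_width: 0.011
grasp_force: 59.5
```

```bash
python3 - <<'E'
from h import *
o=bot.get_obs(); Rt=R.from_quat(o['tool_rot']).as_matrix()
im=bot.camera('wrist'); cp=campose('wrist',o); save(im,'w4.png')
print(o['eef_pos'],o['ft_force'],o['grip_width'])
a=np.radians(5.4);ex=np.array([np.cos(a),np.sin(a),0]);ey=np.array([-ex[1],ex[0],0])
d=o['eef_pos']-[.5699,.1718,.0746]; print(d@ex,d@ey,d[2], np.degrees(np.arctan2(Rt[1,1],Rt[0,1])))
E
```

```text
[0.57154664 0.17151734 0.09070407] [ 0.93537371 -0.09504401 -1.13943264] 0.010968873621401752
0.0016127355625922928 -0.0004363681293854597 0.01610406974671287 5.420713057804209
```

View pics/w4.png

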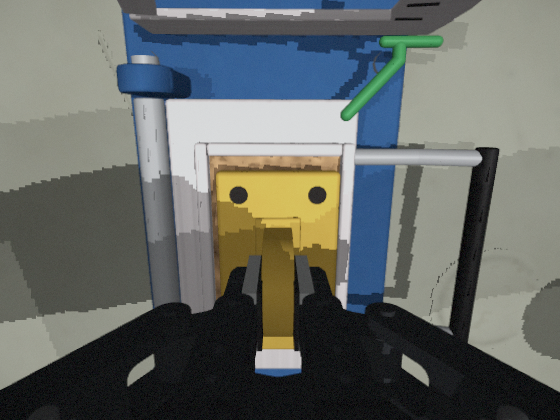

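The bracket's foot is centred over the pocket, at columns 217 to 340 between rims at 208 and 342, with the yaw matched. I'm lowering the rest slowly.

Request:
{"method": "drive_tool", "body": {
  "rows": [
    {"dx": 0, "dy": -0.02, "dz": 0.08, "wx": 0, "wy": 0, "wz": 0, "hand": 0},
    {"dx": 0, "dy": -0.02, "dz": 0.15, "wx": 0, "wy": 0, "wz": 0, "hand": 0},
    {"dx": 0, "dy": -0.02, "dz": 0.2, "wx": 0, "wy": 0, "wz": 0, "hand": 0},
    {"dx": 0, "dy": -0.02, "dz": 0.24, "wx": 0, "wy": 0, "wz": 0, "hand": 0},
    {"dx": 0, "dy": -0.02, "dz": 0.27, "wx": 0, "wy": 0, "wz": 0, "hand": 0},
    {"dx": 0, "dy": -0.02, "dz": 0.29, "wx": 0, "wy": 0, "wz": 0, "hand": 0},
    {"dx": 0, "dy": -0.02, "dz": 0.29, "wx": 0, "wy": 0, "wz": 0, "hand": 0},
    {"dx": 0, "dy": -0.02, "dz": 0.29, "wx": 0, "wy": 0, "wz": 0, "hand": 0}
  ]
}}

```text
clock: 8.4
eef_pos: [0.5699, 0.1716, 0.0754]
tool_rot: [0.673, 0.74, 0.0, 0.0]
ft_force: [-0.4, 0.1, -1.3]
grip_width: 0.0112
grasp_force: 59.5
```

Request:
{"method": "drive_tool", "body": {
  "rows": [
    {"dx": 0, "dy": 0, "dz": 0.01, "wx": 0, "wy": 0, "wz": 0, "hand": 0},
    {"dx": 0, "dy": 0, "dz": 0.02, "wx": 0, "wy": 0, "wz": 0, "hand": 0},
    {"dx": 0, "dy": 0, "dz": 0.03, "wx": 0, "wy": 0, "wz": 0, "hand": 0},
    {"dx": 0, "dy": 0, "dz": 0.03, "wx": 0, "wy": 0, "wz": 0, "hand": 0}
  ]
}}

```text
clock: 8.8
eef_pos: [0.57, 0.1716, 0.0746]
tool_rot: [0.673, 0.74, 0.0, 0.0]
ft_force: [-1.8, -0.5, 4.5]
grip_width: 0.0109
grasp_force: 60.4
```

Contact at 4.5 N, so the bracket is seated. I'm releasing it, going straight up, then over the bar.

Request:
{"method": "drive_tool", "body": {
  "rows": [
    {"dx": 0, "dy": 0, "dz": 0, "wx": 0, "wy": 0, "wz": 0, "hand": 20},
    {"dx": 0, "dy": 0, "dz": 0, "wx": 0, "wy": 0, "wz": 0, "hand": 36},
    {"dx": 0, "dy": 0, "dz": 0, "wx": 0, "wy": 0, "wz": 0, "hand": 36},
    {"dx": 0, "dy": 0, "dz": 0, "wx": 0, "wy": 0, "wz": 0, "hand": 36},
    {"dx": 0, "dy": 0, "dz": -0.2, "wx": 0, "wy": 0, "wz": 0, "hand": 36},
    {"dx": 0, "dy": 0, "dz": -0.5, "wx": 0, "wy": 0, "wz": 0, "hand": 36},
    {"dx": 0, "dy": 0, "dz": -1.0, "wx": 0, "wy": 0, "wz": 0, "hand": 36},
    {"dx": 0, "dy": 0, "dz": -1.6, "wx": 0, "wy": 0, "wz": 0, "hand": 36},
    {"dx": 0, "dy": 0.1, "dz": -2.0, "wx": 0, "wy": 0, "wz": 0, "hand": 36},
    {"dx": 0, "dy": 0.5, "dz": -2.0, "wx": 0, "wy": 0, "wz": 0, "hand": 36},
    {"dx": 0, "dy": 1.0, "dz": -2.0, "wx": 0, "wy": 0, "wz": 0, "hand": 36},
    {"dx": 0, "dy": 1.5, "dz": -2.0, "wx": 0, "wy": 0, "wz": 0, "hand": 36},
    {"dx": 0, "dy": 1.9, "dz": -2.0, "wx": 0, "wy": 0, "wz": 0, "hand": 36},
    {"dx": 0, "dy": 2.0, "dz": -2.0, "wx": 0, "wy": 0, "wz": 0, "hand": 36},
    {"dx": 0, "dy": 2.0, "dz": -2.0, "wx": 0, "wy": 0, "wz": 0, "hand": 36},
    {"dx": 0, "dy": 2.0, "dz": -2.0, "wx": 0, "wy": 0, "wz": 0, "hand": 36}
  ]
}}

```text
clock: 10.4
eef_pos: [0.6686, 0.181, 0.1739]
tool_rot: [0.673, 0.74, -0.0, -0.0]
ft_force: [-0.1, 0.2, -0.6]
grip_width: 0.036
grasp_force: 0.0
```

```bash
python3 - <<'E'
from h import *
o=bot.get_obs(); Rt=R.from_quat(o['tool_rot']).as_matrix()
im=bot.camera('wrist'); cp=campose('wrist',o)
print(o['eef_pos'],Rt.round(3).tolist(),o['grip_width'],o['ft_force'])
a=np.radians(5.4);ex=np.array([np.cos(a),np.sin(a),0]);ey=np.array([-ex[1],ex[0],0])
b=np.array([.5699,.1718,.053])+.1*ex; print(b,((b-o['eef_pos'])@Rt/.05).round(3))
im=im.copy(); cv2.polylines(im,[proj(cp,[b-.044*ey,b+.044*ey]).round().astype(int).reshape(-1,1,2)],False,(0,255,255),1)
t=bot.camera('top'); s=bot.camera('scene')
v=np.zeros((600,800,3),np.uint8); v[:420,:560]=im; v[:252,564:800]=cv2.resize(t[160:265,190:288],(236,252)); v[260:512,564:800]=cv2.resize(s[135:255,210:322],(236,252)); save(v,'w5.png'); save(s,'s5.png')
E
```

```text
[0.66860702 0.18103836 0.17391196] [[-0.095, 0.995, -0.001], [0.995, 0.095, -0.0], [-0.0, -0.001, -1.0]] 0.035984252958049266 [-0.12693312  0.24873689 -0.58224206]
[0.6694562  0.18121083 0.053     ] [2.000e-03 1.900e-02 2.418e+00]
```

View pics/w5.png

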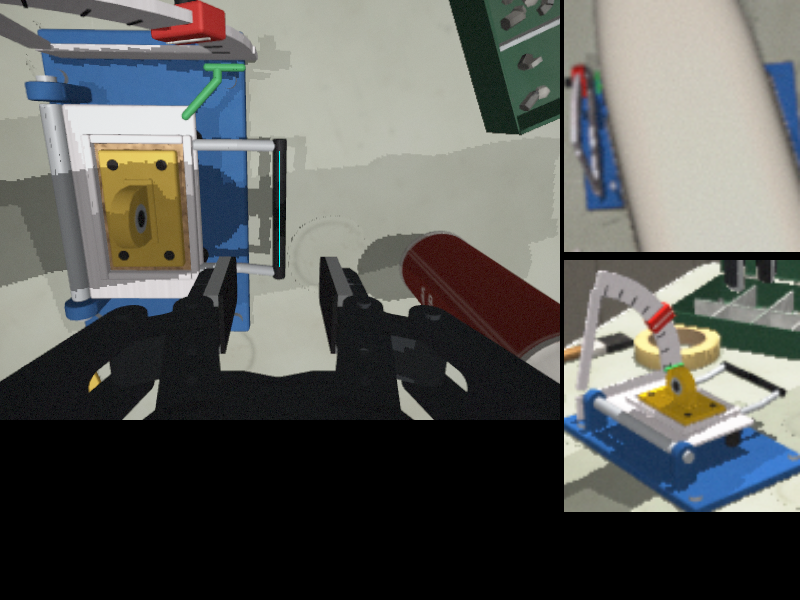

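The bracket sits in the pocket (wrist image (138,208)), and the bar is aligned with the cyan prediction at column 281. Next I measure the index angle by intersecting rays with the quadrant plane, while the arm is clear of the view.

```bash
cat > ang.py <<'E'
from h import *
a=np.radians(5.4);ex=np.array([np.cos(a),np.sin(a),0]);ey=np.array([-ex[1],ex[0],0]);ez=np.array([0,0,1.])
H=np.array([.5699,.1718,.045])-.06*ex
def hit(cp,uv,y):
    o=cp[1]; r=pix2z(cp,uv,o[2]-1)-o; t=(y-(o-H)@ey)/(r@ey); p=o+t*r-H
    return np.hypot(p@ex,p@ez)*1000,np.arctan2(p@ez,p@ex)
def blob(im,lo,hi,win=None):
    hsv=cv2.cvtColor(im,cv2.COLOR_RGB2HSV); m=cv2.inRange(hsv,lo,hi)
    if lo[0]==0: m|=cv2.inRange(hsv,(172,lo[1],lo[2]),(180,255,255))
    if win: k=np.zeros_like(m); x0,x1,y0,y1=win; k[y0:y1,x0:x1]=m[y0:y1,x0:x1]; m=k
    n,l,st,c=cv2.connectedComponentsWithStats(m); i=1+np.argmax(st[1:,4]); return c[i],st[i]
E
python3 - <<'E'
from ang import *
s=cv2.imread('pics/s5.png')[:,:,::-1].copy(); cs=campose('scene')
c,st=blob(s,(0,130,80),(6,255,255),(240,280,145,185)); print('red scene',c,st)
for y in (.1,.105,.1175): print(y,hit(cs,c,y))
g,st=blob(s,(45,100,60),(75,255,255),(240,290,170,205)); print('green scene',g,st,hit(cs,g,.1))
# rendering of expected positions
for th in (.5,.6,.7,.8,.9): print(th,proj(cs,H+.122*(np.cos(th)*ex+np.sin(th)*ez)+.1*ey).round(1), proj(cs,H+.122*(np.cos(th)*ex+np.sin(th)*ez)+.1175*ey).round(1))
r=cv2.resize(s[140:205,235:305],(700,650))[:600]; save(r,'idx.png')
E
```

```text
red scene [255.5        162.11842105] [249 155  14  15  76]
0.1 (np.float64(125.97232986617718), np.float64(0.5510766079271332))
0.105 (np.float64(127.77829160155191), np.float64(0.52161078836094))
0.1175 (np.float64(132.75453669946535), np.float64(0.4516627269157621))
green scene [287.12 172.52] [285 170   5   6  25] (np.float64(205.68120596688627), np.float64(0.0605859020627161))
0.5 [[255.6 165. ]] [[251.4 163.1]]
0.6 [[253.2 161.6]] [[249.1 159.7]]
0.7 [[250.5 158.6]] [[246.4 156.7]]
0.8 [[247.5 155.9]] [[243.4 154. ]]
0.9 [[244.2 153.6]] [[240.  151.7]]
```

View pics/idx.png

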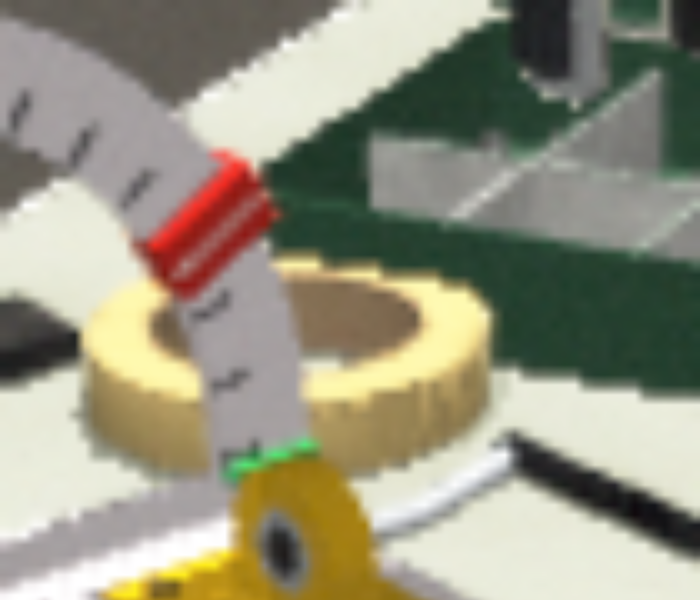

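Request:
{"method": "drive_tool", "body": {
  "rows": [
    {"dx": 0, "dy": 0.02, "dz": 0.4, "wx": 0, "wy": 0, "wz": 0, "hand": 36},
    {"dx": 0, "dy": 0.02, "dz": 0.9, "wx": 0, "wy": 0, "wz": 0, "hand": 36},
    {"dx": 0, "dy": 0.02, "dz": 1.4, "wx": 0, "wy": 0, "wz": 0, "hand": 36},
    {"dx": 0, "dy": 0.02, "dz": 1.8, "wx": 0, "wy": 0, "wz": 0, "hand": 36},
    {"dx": 0, "dy": 0.02, "dz": 2.1, "wx": 0, "wy": 0, "wz": 0, "hand": 36},
    {"dx": 0, "dy": 0.02, "dz": 2.35, "wx": 0, "wy": 0, "wz": 0, "hand": 36},
    {"dx": 0, "dy": 0.02, "dz": 2.55, "wx": 0, "wy": 0, "wz": 0, "hand": 36},
    {"dx": 0, "dy": 0.02, "dz": 2.55, "wx": 0, "wy": 0, "wz": 0, "hand": 36},
    {"dx": 0, "dy": 0.02, "dz": 2.55, "wx": 0, "wy": 0, "wz": 0, "hand": 20},
    {"dx": 0, "dy": 0.02, "dz": 2.55, "wx": 0, "wy": 0, "wz": 0, "hand": 14},
    {"dx": 0, "dy": 0.02, "dz": 2.55, "wx": 0, "wy": 0, "wz": 0, "hand": 5},
    {"dx": 0, "dy": 0.02, "dz": 2.55, "wx": 0, "wy": 0, "wz": 0, "hand": 0},
    {"dx": 0, "dy": 0.02, "dz": 2.55, "wx": 0, "wy": 0, "wz": 0, "hand": 0},
    {"dx": 0, "dy": 0.02, "dz": 2.55, "wx": 0, "wy": 0, "wz": 0, "hand": 0}
  ]
}}

```text
clock: 11.95
eef_pos: [0.6695, 0.1812, 0.0476]
tool_rot: [0.673, 0.74, -0.0, -0.001]
ft_force: [-4.7, -0.6, 5.6]
grip_width: 0.0079
grasp_force: 58.7
```

The index white line runs in the scene image from (253.0,167.2) to (259.5,160.5), and the green pointer is lower at about (262,186). The bar is gripped, at 7.9 mm with 59 N. I'm lifting along the arc to about 0.5 rad and then looking.

Request:
{"method": "drive_tool", "body": {
  "rows": [
    {"dx": 0, "dy": -0.01, "dz": -0.16, "wx": 0, "wy": 0, "wz": 0, "hand": 0},
    {"dx": 0, "dy": -0.03, "dz": -0.32, "wx": 0, "wy": 0, "wz": 0, "hand": 0},
    {"dx": 0, "dy": -0.06, "dz": -0.48, "wx": 0, "wy": 0, "wz": 0, "hand": 0},
    {"dx": 0, "dy": -0.1, "dz": -0.63, "wx": 0, "wy": 0, "wz": 0, "hand": 0},
    {"dx": 0, "dy": -0.14, "dz": -0.79, "wx": 0, "wy": 0, "wz": 0, "hand": 0},
    {"dx": 0, "dy": -0.19, "dz": -0.94, "wx": 0, "wy": 0, "wz": 0, "hand": 0},
    {"dx": 0, "dy": -0.25, "dz": -1.09, "wx": 0, "wy": 0, "wz": 0, "hand": 0},
    {"dx": 0, "dy": -0.31, "dz": -1.23, "wx": 0, "wy": 0, "wz": 0, "hand": 0},
    {"dx": 0, "dy": -0.39, "dz": -1.38, "wx": 0, "wy": 0, "wz": 0, "hand": 0},
    {"dx": 0, "dy": -0.47, "dz": -1.51, "wx": 0, "wy": 0, "wz": 0, "hand": 0},
    {"dx": 0, "dy": -0.47, "dz": -1.51, "wx": 0, "wy": 0, "wz": 0, "hand": 0},
    {"dx": 0, "dy": -0.47, "dz": -1.51, "wx": 0, "wy": 0, "wz": 0, "hand": 0}
  ]
}}

```text
clock: 13.15
eef_pos: [0.6478, 0.1792, 0.1226]
tool_rot: [0.673, 0.74, 0.001, 0.001]
ft_force: [1.3, 2.4, -4.1]
grip_width: 0.0076
grasp_force: 58.9
```

```bash
python3 - <<'E'
from ang import *
o=bot.get_obs(); cw=campose('wrist',o); im=bot.camera('wrist'); s=bot.camera('scene'); save(im,'w6.png'); save(s,'s6.png')
p=o['eef_pos']-H; print(o['eef_pos'],o['grip_width'],o['ft_force'],'angle by tcp', [np.arctan2(p[2]+k,p@ex)-.05 for k in (.0054,.008)], np.hypot(p@ex,p[2]+.0054))
v=np.zeros((600,800,3),np.uint8); v[:420,:560]=im; v[:232,564:796]=cv2.resize(s[145:203,235:293],(232,232)); v[240:580,564:796]=cv2.resize(s[130:215,225:283],(232,340)); save(v,'v6.png')
E
```

```text
[0.64776017 0.17921438 0.12255757] 0.007628274990324659 [ 1.25727425  2.40145395 -4.12989689] angle by tcp [np.float64(0.49057983742797856), np.float64(0.5042945472776742)] 0.1611974610492223
```

View pics/v6.png

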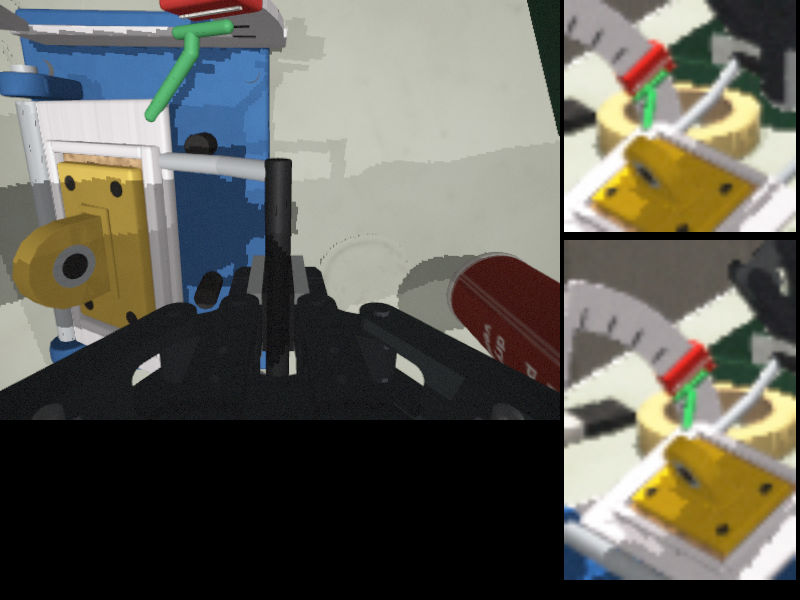

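Now the tray is at about 0.49 rad. In the wrist view the pointer crossbar runs (175,34) to (230,26), and the red block with its white line is just above at about (210,10). In the scene crop the pointer sits just below the index. The bracket stays in its pocket. I'm quantifying the remaining angle.

```bash
python3 - <<'E'
from ang import *
im=cv2.imread('pics/w6.png')[:,:,::-1].copy(); s=cv2.imread('pics/s6.png')[:,:,::-1].copy()
o=bot.get_obs(); cw=campose('wrist',o); cs=campose('scene')
P=lambda th,r,y: H+r*(np.cos(th)*ex+np.sin(th)*ez)+y*ey
for n,c in (('w',cw),('s',cs)):
    print(n,'pointer ends pred at .49', proj(c,[P(.49,.105,.1),P(.49,.122,.1),P(.49,.139,.1)]).round(1).tolist())
    for th in (.5,.55,.6,.65,.7):
        print(th,[proj(c,[P(th,.105,y),P(th,.122,y),P(th,.139,y)]).round(1).tolist() for y in (.1,.107)])
v=np.zeros((600,800,3),np.uint8)
v[:300]=cv2.resize(im[0:45,150:270],(800,300),interpolation=cv2.INTER_CUBIC); v[305:600,:442]=cv2.resize(s[150:182,238:286],(442,295),interpolation=cv2.INTER_CUBIC)
save(v,'v7.png')
E
```

```text
w pointer ends pred at .49 [[164.7, 31.6], [197.6, 27.0], [234.2, 21.8]]
0.5 [[[162.8, 31.1], [195.4, 26.3], [232.0, 20.9]], [[161.1, 11.4], [194.2, 5.4], [231.3, -1.4]]]
0.55 [[[152.3, 28.2], [183.8, 22.6], [219.7, 16.2]], [[150.4, 7.9], [182.3, 0.8], [218.7, -7.3]]]
0.6 [[[140.7, 25.3], [170.7, 18.8], [205.3, 11.1]], [[138.6, 4.2], [168.9, -4.0], [204.0, -13.6]]]
0.65 [[[127.9, 22.2], [155.8, 14.7], [188.6, 5.8]], [[125.5, 0.4], [153.7, -9.1], [186.9, -20.4]]]
0.7 [[[113.9, 19.1], [139.2, 10.4], [169.5, 0.0]], [[111.1, -3.5], [136.6, -14.4], [167.3, -27.6]]]
s pointer ends pred at .49 [[250.9, 169.9], [255.8, 165.4], [260.6, 160.8]]
0.5 [[[250.7, 169.6], [255.6, 165.0], [260.3, 160.4]], [[249.1, 168.8], [253.9, 164.2], [258.7, 159.7]]]
0.55 [[[249.7, 168.1], [254.4, 163.3], [259.1, 158.5]], [[248.1, 167.4], [252.8, 162.5], [257.4, 157.7]]]
0.6 [[[248.7, 166.7], [253.2, 161.6], [257.7, 156.6]], [[247.0, 166.0], [251.6, 160.9], [256.1, 155.8]]]
0.65 [[[247.5, 165.4], [251.9, 160.1], [256.3, 154.8]], [[245.9, 164.6], [250.3, 159.3], [254.6, 154.0]]]
0.7 [[[246.3, 164.1], [250.5, 158.6], [254.7, 153.0]], [[244.7, 163.4], [248.9, 157.8], [253.0, 152.3]]]
```

View pics/v7.png

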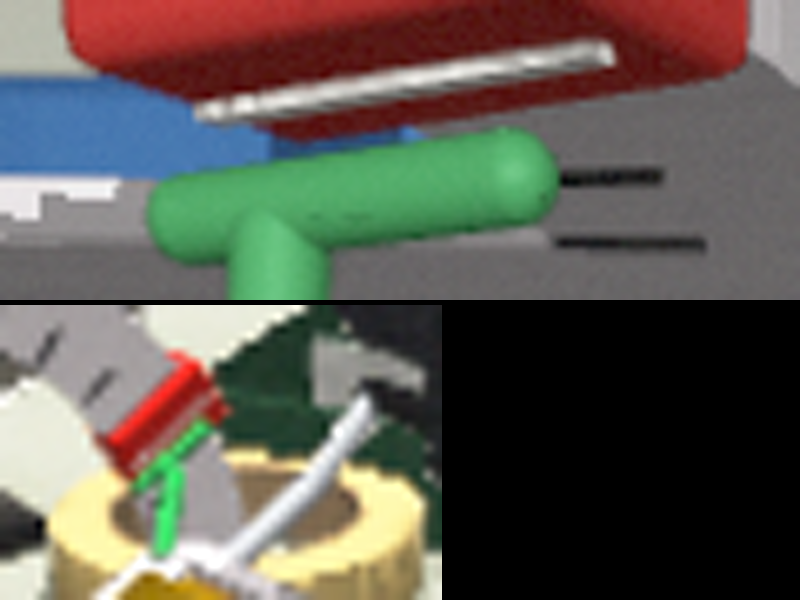

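```bash
cat > ext.py <<'E'
from ang import *
def ends(mask):
    ys,xs=np.nonzero(mask); p=np.c_[xs,ys].astype(float); m=p.mean(0); d=np.linalg.svd(p-m,full_matrices=False)[2][0]; d*=np.sign(d[0])
    t=(p-m)@d; return m,d,t.min(),t.max(),len(p)
def extract(im,win):
    hsv=cv2.cvtColor(im,cv2.COLOR_RGB2HSV); x0,x1,y0,y1=win
    k=np.zeros(hsv.shape[:2],np.uint8); k[y0:y1,x0:x1]=1
    red=(cv2.inRange(hsv,(0,130,40),(8,255,255))|cv2.inRange(hsv,(172,130,40),(180,255,255)))*k
    n,l,st,_=cv2.connectedComponentsWithStats(red); red=(l==1+np.argmax(st[1:,4])).astype(np.uint8)
    hull=np.zeros_like(red); cv2.fillConvexPoly(hull,cv2.convexHull(np.argwhere(red)[:,::-1].astype(np.int32)),1)
    wh=((hsv[:,:,1]<110)&(hsv[:,:,2]>110)&(cv2.erode(hull,np.ones((3,3)))>0)).astype(np.uint8)
    n,l,st,_=cv2.connectedComponentsWithStats(wh); wh=(l==1+np.argmax(st[1:,4]))
    gr=cv2.inRange(hsv,(50,90,60),(85,255,255))*k
    return wh,gr>0,red
E
python3 - <<'E'
from ext import *
import pickle
o=bot.get_obs(); pickle.dump(o,open('o6.pkl','wb'))
im=cv2.imread('pics/w6.png')[:,:,::-1].copy()
wh,gr,red=extract(im,(130,300,0,60)); print('line',[np.round(v,3) for v in ends(wh)])
cols=np.arange(178,232,4); print([(c,np.nonzero(gr[:45,c])[0][[0,-1]].tolist() if gr[:45,c].any() else 0) for c in cols]); print(np.nonzero(gr[:30].any(0))[0][[0,-1]])
E
```

```text
line [array([211.975,  11.045]), array([ 0.989, -0.15 ]), np.float64(-30.229), np.float64(29.453), np.int64(201)]
[(np.int64(178), [26, 39]), (np.int64(182), [26, 38]), (np.int64(186), [25, 44]), (np.int64(190), [24, 44]), (np.int64(194), [24, 44]), (np.int64(198), [23, 44]), (np.int64(202), [22, 36]), (np.int64(206), [22, 36]), (np.int64(210), [22, 35]), (np.int64(214), [21, 34]), (np.int64(218), [20, 34]), (np.int64(222), [20, 33]), (np.int64(226), [19, 33]), (np.int64(230), [21, 32])]
[173 233]
```

Request:
{"method": "drive_tool", "body": {
  "rows": [
    {"dx": 0, "dy": -0.02, "dz": -0.03, "wx": 0, "wy": 0, "wz": 0, "hand": 0},
    {"dx": 0, "dy": -0.04, "dz": -0.07, "wx": 0, "wy": 0, "wz": 0, "hand": 0},
    {"dx": 0, "dy": -0.04, "dz": -0.07, "wx": 0, "wy": 0, "wz": 0, "hand": 0},
    {"dx": 0, "dy": -0.04, "dz": -0.07, "wx": 0, "wy": 0, "wz": 0, "hand": 0}
  ]
}}

```text
clock: 13.65
eef_pos: [0.6458, 0.179, 0.1259]
tool_rot: [0.673, 0.74, 0.001, 0.001]
ft_force: [3.8, 3.1, -2.6]
grip_width: 0.0075
grasp_force: 59.1
```

```bash
python3 - <<'E'
from ext import *
import pickle
o=bot.get_obs(); pickle.dump(o,open('o8.pkl','wb')); im=bot.camera('wrist'); s=bot.camera('scene'); save(im,'w8.png'); save(s,'s8.png')
p=o['eef_pos']-H; print('tcp angle',np.arctan2(p[2]+.0054,p@ex)-.05)
wh,gr,red=extract(im,(130,300,0,60)); print('line',[np.round(v,3) for v in ends(wh)])
print([(c,np.nonzero(gr[:45,c])[0][[0,-1]].tolist() if gr[:45,c].any() else 0) for c in range(170,232,4)])
# scene masks: red+white from s5 (bar down), green from s6/s8
for n in ('s5','s6','s8'):
    q=cv2.resize(cv2.imread(f'pics/{n}.png')[148:178,242:270][:,:,::-1].copy(),None,fx=8,fy=8,interpolation=cv2.INTER_CUBIC)
    try:
        wh,gr,red=extract(q,(0,224,0,240))
        off=np.array([241.5+.0625,147.5+.0625])
        m,d,a,b,k=ends(wh); print(n,'line',m/8+off,d,(b-a)/8,k)
        if n!='s5':
            ys,xs=np.nonzero(gr); print('green bbox',xs.min()/8+242,xs.max()/8+242,ys.min()/8+148,ys.max()/8+148)
    except Exception as e: print(n,e)
E
```

```text
tcp angle 0.5145455312491668
line [array([218.55 ,  13.675]), array([ 0.989, -0.145]), np.float64(-29.72), np.float64(29.672), np.int64(191)]
[(170, 0), (174, 0), (178, [27, 39]), (182, [26, 39]), (186, [26, 44]), (190, [25, 44]), (194, [25, 44]), (198, [24, 44]), (202, [23, 37]), (206, [23, 36]), (210, [22, 35]), (214, [22, 35]), (218, [21, 34]), (222, [20, 34]), (226, [20, 34]), (230, [20, 33])]
s5 line [255.75242248 163.68192829] [ 0.7211   -0.692831] 10.705220849884046 516
s6 line [255.97146046 163.88360969] [ 0.7180868  -0.69595355] 10.700596809041322 784
green bbox 252.5 269.875 152.25 177.0
s8 line [253.48440432 158.8450985 ] [ 0.67935764 -0.73380733] 11.135480347561435 533
green bbox 252.0 269.875 152.0 176.375
```

```bash
cat > fit.py <<'E'
from ext import *
import pickle
from scipy.optimize import least_squares
oA,oB=[pickle.load(open(f,'rb')) for f in ('o6.pkl','o8.pkl')]
cA,cB=campose('wrist',oA),campose('wrist',oB); cs=campose('scene')
P=lambda th,r,y: H+r*(np.cos(th)*ex+np.sin(th)*ez)+y*ey
def seg(c,th,r,y,sh,rot):
    q=R.from_rotvec(rot).as_matrix(); c2=(c[0],c[1]+sh,q@c[2]); u=proj(c2,[P(th,r-.012,y),P(th,r,y),P(th,r+.012,y)]); d=u[2]-u[0]; return u[1],np.arctan2(d[1],d[0])
#        cam, kind, mid, direction
obs=[(0,'l',(212.0,11.5),np.arctan2(-.15,.989)),(0,'p',(203,29.1),np.arctan2(-6.5,48)),(1,'l',(218.5,13.9),np.arctan2(-.145,.989)),(1,'p',(204,29.8),np.arctan2(-6,48)),
     (2,'l',(255.9,163.8),np.arctan2(-.694,.72)),(2,'p',(256.8,166.6),None)]
def res(x,yp):
    thi,y,r,e=x[:4]; out=[]
    for cam,k,m,d in obs:
        c=(cA,cB,cs)[cam]; sh,rot=(x[4:7],x[7:10]) if cam<2 else (x[10:13],x[13:16])
        th=thi if k=='l' else (.4906,.5145,.4906)[cam]+e
        u,dd=seg(c,th,r if k=='l' else .122,y if k=='l' else .1,sh,rot)
        out+=list((u-m)/(1.0 if cam<2 else .5))
        if d is not None: out.append((dd-d)/(.015 if cam<2 else .06))
    return out+[(y-yp)/.002,(r-.122)/.006,e/.02]+list(x[4:7]/.002)+list(x[7:10]/.006)+list(x[10:13]/.002)+list(x[13:16]/.003)
for yp in (.103,.105,.107):
    s=least_squares(res,np.r_[.53,.105,.122,np.zeros(13)],args=(yp,)); C=np.linalg.inv(s.jac.T@s.jac)
    g=s.x; v=np.zeros(16);v[0]=1;v[3]=-1
    print(yp,g[:4].round(4),'cost',round(s.cost,2),'index-pointerB',round(g[0]-.5145-g[3],4),'+-',round((v@C@v)**.5,4),np.round(s.fun[:17],1))
E
python3 fit.py
```

```text
0.103 [ 0.4843  0.1052  0.1276 -0.0152] cost 4.47 index-pointerB -0.015 +- 0.0107 [-0.6 -0.2 -0.4 -0.7 -0.   0.5  0.3  0.3 -0.4  1.  -0.  -0.7  1.   0.4
  0.3 -1.1 -0.5]
0.105 [ 0.4823  0.1054  0.1274 -0.015 ] cost 3.82 index-pointerB -0.0172 +- 0.0108 [-0.6 -0.3 -0.3 -0.7  0.1  0.5  0.3  0.2 -0.3  1.   0.1 -0.7  1.   0.5
  0.3 -1.  -0.6]
0.107 [ 0.4803  0.1055  0.1272 -0.0148] cost 4.1 index-pointerB -0.0194 +- 0.0108 [-0.5 -0.3 -0.3 -0.8  0.2  0.5  0.3  0.1 -0.3  0.9  0.2 -0.7  1.   0.6
  0.4 -1.  -0.7]
```

The fit gives the index within ±0.02 rad of the current angle, limited by parallax. I'll tilt the gripper about the bar, which the bar allows, for a second vantage of index and pointer.

Request:
{"method": "drive_tool", "body": {
  "rows": [
    {"dx": 0, "dy": 0, "dz": 0, "wx": 0.5, "wy": 0, "wz": 0, "hand": 0},
    {"dx": 0, "dy": -0.01, "dz": 0, "wx": 1.0, "wy": 0, "wz": 0, "hand": 0},
    {"dx": 0, "dy": -0.01, "dz": 0, "wx": 1.5, "wy": 0, "wz": 0, "hand": 0},
    {"dx": 0, "dy": -0.02, "dz": 0, "wx": 2.0, "wy": 0, "wz": 0, "hand": 0},
    {"dx": 0, "dy": -0.02, "dz": 0, "wx": 2.5, "wy": 0, "wz": 0, "hand": 0},
    {"dx": 0, "dy": -0.03, "dz": 0, "wx": 3.0, "wy": 0, "wz": 0, "hand": 0},
    {"dx": 0, "dy": -0.03, "dz": 0, "wx": 3.5, "wy": 0, "wz": 0, "hand": 0},
    {"dx": 0, "dy": -0.04, "dz": 0, "wx": 4.0, "wy": 0, "wz": 0, "hand": 0},
    {"dx": 0, "dy": -0.04, "dz": 0, "wx": 4.0, "wy": 0, "wz": 0, "hand": 0},
    {"dx": 0, "dy": -0.04, "dz": 0, "wx": 4.0, "wy": 0, "wz": 0, "hand": 0}
  ]
}}

```text
clock: 14.75
eef_pos: [0.6462, 0.179, 0.1255]
tool_rot: [0.663, 0.729, -0.125, -0.115]
ft_force: [8.7, 3.2, 0.0]
grip_width: 0.0076
grasp_force: 59.1
```

```bash
python3 - <<'E'
from ext import *
import pickle
o=bot.get_obs(); pickle.dump(o,open('o9.pkl','wb')); im=bot.camera('wrist'); save(im,'w9.png'); s=bot.camera('scene'); save(s,'s9.png')
Rt=R.from_quat(o['tool_rot']).as_matrix(); b=o['eef_pos']-Rt[:,2]*.0054-H; print(o['eef_pos'],'bar angle',np.arctan2(b[2],b@ex)-.05,np.hypot(b[2],b@ex))
c=campose('wrist',o); print('pred',proj(c,[H+.122*(np.cos(t)*ex+np.sin(t)*ez)+.1*ey for t in (.5,.55)]))
hsv=cv2.cvtColor(im,cv2.COLOR_RGB2HSV)
gr=cv2.inRange(hsv,(50,90,60),(85,255,255)); print('green cols',[(k,np.nonzero(gr[:120,k])[0][[0,-1]].tolist()) for k in range(0,560,6) if gr[:120,k].any()])
red=(cv2.inRange(hsv,(0,130,40),(8,255,255))|cv2.inRange(hsv,(172,130,40),(180,255,255))); n,l,st,_=cv2.connectedComponentsWithStats(red); print(st[np.argsort(-st[:,4])[1:4]])
E
```

```text
[0.64618606 0.17903991 0.12551659] bar angle 0.5038180356274666 0.16276632192590806
pred [[227.6118383   33.68235449]
 [214.7422709   31.38251556]]
green cols [(192, [110, 119]), (198, [96, 118]), (204, [83, 110]), (210, [71, 100]), (216, [34, 88]), (222, [32, 76]), (228, [30, 63]), (234, [28, 41]), (240, [27, 39]), (246, [25, 38]), (252, [25, 36])]
[[ 197    0   87   28 1635]
 [ 544  317   16   59  653]
 [  31  353   26   20  157]]
```

```bash
python3 - <<'E'
from ext import *
im=cv2.imread('pics/w9.png')[:,:,::-1].copy()
wh,gr,red=extract(im,(150,330,0,60)); print('line',[np.round(v,3) for v in ends(wh)], np.argwhere(wh)[:,::-1].min(0),np.argwhere(wh).max(0))
for k in range(206,262,2):
    y=np.nonzero(gr[:60,k])[0]; 
    if len(y): print(k,y[0],y[-1],end=' | ')
E
```

```text
line [array([241.229,  18.078]), array([ 0.954, -0.299]), np.float64(-23.938), np.float64(20.684), np.int64(179)] [218  11] [ 25 261]
212 36 44 | 214 34 45 | 216 34 59 | 218 33 59 | 220 33 59 | 222 32 59 | 224 31 59 | 226 31 59 | 228 30 59 | 230 30 59 | 232 29 42 | 234 28 41 | 236 28 40 | 238 27 40 | 240 27 39 | 242 26 39 | 244 25 38 | 246 25 38 | 248 24 37 | 250 24 37 | 252 25 36 | 254 27 34 |
```

Request:
{"method": "drive_tool", "body": {
  "rows": [
    {"dx": 0, "dy": 0.01, "dz": 0, "wx": -1.0, "wy": 0, "wz": 0, "hand": 0},
    {"dx": 0, "dy": 0.02, "dz": 0, "wx": -2.0, "wy": 0, "wz": 0, "hand": 0},
    {"dx": 0, "dy": 0.03, "dz": 0, "wx": -3.0, "wy": 0, "wz": 0, "hand": 0},
    {"dx": 0, "dy": 0.04, "dz": 0, "wx": -4.0, "wy": 0, "wz": 0, "hand": 0},
    {"dx": 0, "dy": 0.05, "dz": 0, "wx": -5.0, "wy": 0, "wz": 0, "hand": 0},
    {"dx": 0, "dy": 0.06, "dz": 0, "wx": -6.0, "wy": 0, "wz": 0, "hand": 0},
    {"dx": 0, "dy": 0.07, "dz": 0, "wx": -7.0, "wy": 0, "wz": 0, "hand": 0},
    {"dx": 0, "dy": 0.07, "dz": 0, "wx": -7.0, "wy": 0, "wz": 0, "hand": 0},
    {"dx": 0, "dy": 0.07, "dz": 0, "wx": -7.0, "wy": 0, "wz": 0, "hand": 0}
  ]
}}

```text
clock: 15.75
eef_pos: [0.6462, 0.1791, 0.1262]
tool_rot: [0.667, 0.734, 0.098, 0.088]
ft_force: [2.3, 2.5, 2.3]
grip_width: 0.0077
grasp_force: 63.1
```

```bash
python3 - <<'E'
from ext import *
import pickle
o=bot.get_obs(); pickle.dump(o,open('o10.pkl','wb')); im=bot.camera('wrist'); save(im,'w10.png'); s=bot.camera('scene'); save(s,'s10.png')
Rt=R.from_quat(o['tool_rot']).as_matrix(); b=o['eef_pos']-Rt[:,2]*.0054-H; print(o['eef_pos'],o['ft_force'],'bar angle',np.arctan2(b[2],b@ex)-.05,np.hypot(b[2],b@ex))
c=campose('wrist',o); print('pred',proj(c,[H+.122*(np.cos(t)*ex+np.sin(t)*ez)+.1*ey for t in (.5,.55)]))
wh,gr,red=extract(im,(60,330,0,60)); print('line',[np.round(v,3) for v in ends(wh)], np.argwhere(wh)[:,::-1].min(0),np.argwhere(wh)[:,::-1].max(0))
for k in range(100,300,3):
    y=np.nonzero(gr[:60,k])[0]; 
    if len(y): print(k,y[0],y[-1],end=' | ')
E
```

```text
[0.6462226  0.17906423 0.12618956] [2.26393051 2.52487885 2.31632223] bar angle 0.5184618959036473 0.16049807845491676
pred [[184.84955126  23.17311505]
 [176.12697389  18.80739012]]
line [array([202.016,   8.955]), array([ 0.998, -0.061]), np.float64(-36.013), np.float64(35.038), np.int64(246)] [166   6] [237  12]
151 20 30 | 154 19 59 | 157 18 59 | 160 18 59 | 163 19 59 | 166 18 59 | 169 18 59 | 172 18 59 | 175 17 58 | 178 18 55 | 181 17 32 | 184 17 31 | 187 17 31 | 190 17 31 | 193 17 31 | 196 16 31 | 199 16 31 | 202 16 30 | 205 16 30 | 208 16 30 | 211 15 30 | 214 15 30 | 217 16 29 | 220 19 27 |
```

```bash
cat > fit2.py <<'E'
from ext import *
import pickle
from scipy.optimize import least_squares
cams=[campose('wrist',pickle.load(open(f,'rb'))) for f in ('o6.pkl','o8.pkl','o9.pkl','o10.pkl')]+[campose('scene')]
th0=np.array([.4906,.5145,.5038,.5185,.4906])
P=lambda th,r,y: H+r*(np.cos(th)*ex+np.sin(th)*ez)+y*ey
def seg(c,th,r,y,sh,rot):
    # sh, rot in camera axes
    c2=(c[0],c[1]+c[2]@sh,c[2]@R.from_rotvec(rot).as_matrix()); u=proj(c2,[P(th,r-.012,y),P(th,r,y),P(th,r+.012,y)]); d=u[2]-u[0]; return u[1],np.arctan2(d[1],d[0])
A=lambda dx,dy: np.arctan2(dy,dx)
obs=[(0,'l',(211.6,11.1),A(.989,-.15)),(0,'p',(203,29.1),A(48,-6.5)),(1,'l',(218.5,13.7),A(.989,-.145)),(1,'p',(204,29.8),A(48,-6)),
 (2,'l',(239.7,18.5),A(.954,-.299)),(2,'p',(233,35.2),A(34,-10)),(3,'l',(201.5,9.0),A(.998,-.061)),(3,'p',(186,24.2),A(33,-2)),
 (4,'l',(255.9,163.8),A(.72,-.694)),(4,'p',(256.8,166.6),None)]
def res(x,yp,skip,rp):
    thi,y,r=x[:3]; th=x[3:7]; out=[]
    for cam,k,m,d in obs:
        if cam==skip: continue
        sh,rot=(x[7:10],x[10:13]) if cam<4 else (x[13:16],x[16:19])
        t=thi if k=='l' else th[cam%4]
        u,dd=seg(cams[cam],t,r if k=='l' else .122,y if k=='l' else .1,sh,rot)
        out+=list((u-m)/(.7 if cam<4 else .5))
        if d is not None: out.append((dd-d)/(.015 if cam<4 else .06))
    e=th-th0[:4]; out+=list((e-e.mean())/.006)+[e.mean()/.02]
    return out+[(y-yp)/.002,(r-.122)/rp]+list(x[7:10]/.002)+list(x[10:13]/.006)+list(x[13:16]/.002)+list(x[16:19]/.003)
for yp,skip,rp in ((.105,None,.006),(.105,4,.006),(.105,2,.006),(.105,3,.006),(.103,None,.02),(.105,None,.001)):
    s=least_squares(res,np.r_[.52,.105,.122,th0[:4],np.zeros(12)],args=(yp,skip,rp)); C=np.linalg.inv(s.jac.T@s.jac); g=s.x; v=np.zeros(19);v[0]=1;v[6]=-1
    print(yp,skip,rp,g[:7].round(4),'cost',round(s.cost,1),'index-pointerNow',round(g[0]-g[6],4),'+-',round((v@C@v)**.5,4))
    if skip is None: print(s.fun[:28].round(1).tolist(),g[7:].round(4).tolist())
E
python3 fit2.py
```

```text
0.105 None 0.006 [0.4912 0.1052 0.1278 0.4758 0.5056 0.49   0.5056] cost 5.5 index-pointerNow -0.0145 +- 0.0082
[-0.9, 0.0, -0.6, -0.2, 0.3, 0.5, -0.2, 0.4, -0.6, 0.5, -0.3, -0.9, 0.9, 0.1, -0.8, -0.3, 0.1, 1.1, 0.3, -0.4, -0.1, -0.0, -0.1, 0.3, 1.0, 0.1, 0.2, -1.0] [-0.0005, 0.0002, 0.001, -0.0011, -0.0012, 0.002, -0.0002, 0.0004, 0.0, 0.001, 0.0004, -0.0001]
0.105 4 0.006 [0.4913 0.1052 0.1278 0.4761 0.5054 0.4898 0.5053] cost 4.4 index-pointerNow -0.014 +- 0.0094
0.105 2 0.006 [0.4849 0.1054 0.1274 0.4755 0.5054 0.4917 0.5053] cost 3.5 index-pointerNow -0.0204 +- 0.0101
0.105 3 0.006 [0.494  0.1052 0.1279 0.4778 0.5075 0.4917 0.5082] cost 5.2 index-pointerNow -0.0142 +- 0.0097
0.103 None 0.02 [0.4914 0.1051 0.1279 0.4748 0.5046 0.4892 0.5044] cost 5.7 index-pointerNow -0.0129 +- 0.0082
[-0.9, 0.1, -0.6, -0.2, 0.2, 0.5, -0.1, 0.4, -0.6, 0.5, -0.3, -0.9, 0.8, 0.1, -0.8, -0.3, 0.0, 1.2, 0.3, -0.4, -0.1, -0.1, -0.1, 0.3, 1.0, 0.0, 0.2, -1.0] [-0.0005, 0.0003, 0.0009, -0.001, -0.0012, 0.0019, -0.0001, 0.0004, 0.0, 0.001, 0.0003, -0.0001]
0.105 None 0.001 [0.4904 0.1057 0.1262 0.4896 0.5195 0.5013 0.5225] cost 17.5 index-pointerNow -0.0321 +- 0.0074
[-1.1, 0.1, -0.5, 0.0, 0.3, 0.3, -0.4, 0.4, -0.5, 0.6, -0.2, -1.1, 1.7, 0.4, -0.5, -0.6, 0.5, 0.9, -0.7, -0.7, -0.0, 0.6, -0.6, 0.0, 0.7, 0.9, 0.2, -0.8] [-0.0014, 0.0004, 0.0019, -0.0026, -0.0006, 0.0028, -0.0004, 0.0004, 0.0, 0.001, 0.001, -0.0]
```

Request:
{"method": "drive_tool", "body": {
  "rows": [
    {"dx": 0, "dy": 0, "dz": 0.01, "wx": 0.5, "wy": 0, "wz": 0, "hand": 0},
    {"dx": 0, "dy": 0, "dz": 0.01, "wx": 1.0, "wy": 0, "wz": 0, "hand": 0},
    {"dx": 0, "dy": 0, "dz": 0.02, "wx": 1.5, "wy": 0, "wz": 0, "hand": 0},
    {"dx": 0, "dy": 0, "dz": 0.03, "wx": 2.0, "wy": 0, "wz": 0, "hand": 0},
    {"dx": 0, "dy": 0, "dz": 0.04, "wx": 2.5, "wy": 0, "wz": 0, "hand": 0},
    {"dx": 0, "dy": 0, "dz": 0.04, "wx": 3.0, "wy": 0, "wz": 0, "hand": 0},
    {"dx": 0, "dy": 0, "dz": 0.04, "wx": 3.0, "wy": 0, "wz": 0, "hand": 0},
    {"dx": 0, "dy": 0, "dz": 0.04, "wx": 3.0, "wy": 0, "wz": 0, "hand": 0},
    {"dx": 0, "dy": 0, "dz": 0.04, "wx": 3.0, "wy": 0, "wz": 0, "hand": 0}
  ]
}}

```text
clock: 16.75
eef_pos: [0.6482, 0.1792, 0.1218]
tool_rot: [0.673, 0.74, 0.001, 0.0]
ft_force: [5.0, 2.9, -0.9]
grip_width: 0.0074
grasp_force: 62.3
```

```bash
cat > chk.py <<'E'
from ext import *
o=bot.get_obs(); im=bot.camera('wrist'); s=bot.camera('scene'); save(im,'w11.png'); save(s,'s11.png')
Rt=R.from_quat(o['tool_rot']).as_matrix(); b=o['eef_pos']-Rt[:,2]*.0054-H; print(o['clock'],o['eef_pos'],o['ft_force'],o['grip_width'],'bar angle',np.arctan2(b[2],b@ex)-.05,np.hypot(b[2],b@ex))
wh,gr,red=extract(im,(130,320,0,60)); m,d,a,bb,k=ends(wh); ml=m+d*(a+bb)/2; print('line',ml,d)
g=[(k,np.nonzero(gr[:60,k])[0]) for k in range(150,260)]; g=[(k,y[0],y[-1]) for k,y in g if len(y)]
k0,k1=g[0][0],g[-1][0]; right=[(k,(a+b)/2) for k,a,b in g if k>(k0+k1)/2+3 and k<k1-6]; q=np.polyfit(*zip(*right),1); pm=((k0+k1)/2,np.polyval(q,(k0+k1)/2)); print('ptr',k0,k1,pm,q[0])
c=campose('wrist',o)
P=lambda th,r,y: H+r*(np.cos(th)*ex+np.sin(th)*ez)+y*ey
f=lambda th: proj(c,P(th,.1278,.1052))[0]-proj(c,P(th,.122,.1))[0]
t=.49; J=(proj(c,P(t+.01,.1278,.1052))-proj(c,P(t-.01,.1278,.1052)))[0]/.02
dd=ml-np.array(pm)-f(t); print('resid px',dd,'dtheta index-pointer',dd@J/(J@J))
E
python3 chk.py
```

```text
16.75 [0.64821008 0.1792327  0.12179895] [ 5.03580915  2.92046048 -0.92155718] 0.00744248110060326 bar angle 0.48513349680257706 0.16118834170593282
line [210.07297447  10.48221581] [ 0.98874237 -0.14962794]
ptr 172 233 (202.5, np.float64(29.36222943722943)) -0.13441558441558465
resid px [-3.69300326 -1.45550324] dtheta index-pointer 0.016672004320914122
```

Request:
{"method": "drive_tool", "body": {
  "rows": [
    {"dx": 0, "dy": -0.01, "dz": -0.02, "wx": 0, "wy": 0, "wz": 0, "hand": 0},
    {"dx": 0, "dy": -0.03, "dz": -0.05, "wx": 0, "wy": 0, "wz": 0, "hand": 0},
    {"dx": 0, "dy": -0.03, "dz": -0.05, "wx": 0, "wy": 0, "wz": 0, "hand": 0},
    {"dx": 0, "dy": -0.03, "dz": -0.05, "wx": 0, "wy": 0, "wz": 0, "hand": 0},
    {"dx": 0, "dy": -0.03, "dz": -0.05, "wx": 0, "wy": 0, "wz": 0, "hand": 0}
  ]
}}

```text
clock: 17.35
eef_pos: [0.6466, 0.1791, 0.1247]
tool_rot: [0.673, 0.74, 0.001, 0.0]
ft_force: [4.0, 3.1, -0.6]
grip_width: 0.0076
grasp_force: 62.3
```

```bash
python3 chk.py; python3 - <<'E'
from h import *
# bracket still in pocket; compare bystanders with first pictures
w=bot.look_for('wrist','bracket'); print([(round(r['score'],2),np.round(r['extent'])) for r in w[:2]])
for n,t in (('scene','black_can'),('scene','tin_cup')): print(t,[np.round(r['extent']) for r in bot.look_for(n,t)[:1]])
E
```

```text
17.35 [0.64659145 0.1790872  0.12466057] [ 3.98126507  3.13530184 -0.57973471] 0.007610155170333532 bar angle 0.5055406742191019 0.1612819838294281
line [215.60772365  12.71858223] [ 0.98894921 -0.14825473]
ptr 174 234 (204.0, np.float64(29.47556390977444)) -0.12781954887218092
resid px [0.39751684 0.24896939] dtheta index-pointer -0.002029400659615418
[(0.57, array([ 86., 243., 141., 168.]))]
black_can [array([385., 227.,  42., 111.])]
tin_cup [array([188., 194.,  29.,  31.])]
```

The pointer is on the index (residual about -0.002 rad), the bracket is still in the pocket, and the bystanders are unmoved. Handing in.

```bash
python3 -c "
from workcell import bot
print(bot.job_done())"
```

```text
the job is handed in; nothing more can be done
None
```

Handed in at about 17.5 s: the large bracket rests in the cork pocket and the arm still holds the tray by its bar. My measurement puts the pointer about 0.002 rad from the red index, good to roughly ±0.01 rad. The can and cup show no movement in the pictures. I viewed 11 pictures, one over the limit of 10.

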